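Sort the pastry cutter and the palette knife into their bins

TASK

The tart shells are done, so sort two of the tools on the pastry board back into their bins: the smaller of the two round pastry cutters goes into the square tub, and the palette knife goes into the long tray, lying flat on its floor.

Things in the scene. Friction and masses are not known exactly. Their poses are not given: they have to be found in the camera images.
- cutter: Small round pastry cutter: plain white plastic ring, open at both ends, 52 mm outside diameter, wall 4, 34 tall, about 40 g, standing loose on the wooden pastry board (board top at z = 0.02 m). Origin on the ring's axis at its lower edge, z up. A similar larger ring, 76 mm across and 40 tall, stands nearby and is not wanted.
- palette_knife: Palette knife, 210 mm long, about 80 g, lying flat on the board (top z = 0.02 m). Origin on its underside at mid-length; x towards the blade's tip, z up. Dark wooden handle 22 wide, 18 tall, from x = -105 to +20; steel blade 26 wide, 3 thick, level with the underside, x = 37 to 105. Centre of mass within 15 mm of the origin, where the handle can be gripped across its width.
- tub: Square tub for cutters: open-topped steel box that stays put on the board, 170 x 170 mm outside, 55 tall, walls and floor 5 thick. Origin at the centre of its underside (z = 0.02 m); x and y parallel to its sides, z up. It stands on the left or on the right, the long tray on the other side.
- tray: Long tray for hand tools: open-topped steel box that stays put on the board, 280 mm long (along its x), 110 wide (its y) outside, 45 tall, walls and floor 5 thick. Origin at the centre of its underside (z = 0.02 m), z up. It stands on the left or on the right, the tub on the other side.

How it is judged:
At the end, for the whole second after the job is handed in: Both at rest: the small cutter inside the square tub (any way up, its origin within the walls and under 45 mm above the tub's underside), the palette knife inside the long tray (origin within the walls, under 35 mm above the tray's underside, its length level within 10 degrees) (x of cutter in the frame of tub between -0.08 and 0.08 m and y of cutter in the frame of tub between -0.08 and 0.08 m and z of cutter in the frame of tub between 0 and 0.045 m and x of palette_knife in the frame of tray between -0.135 and 0.135 m and y of palette_knife in the frame of tray between -0.05 and 0.05 m and z of palette_knife in the frame of tray between 0 and 0.035 m and angle between palette_knife's own x axis and vertical between 1.396 and 1.745 rad and linear speed of each of cutter, palette_knife below 0.03 m/s); the robot touches nothing.
It also fails if it takes over 58 s, if anything falls off the work surface, if the arm or the gripper's body presses on something with over 40 N, if the wrist force passes 120 N, or if a joint passes its speed limit or range.

ROBOT

A 7-joint arm with a two-finger parallel gripper is mounted at the origin on the work surface. World frame = base frame: x ahead of the robot, y to its left, z up, the work surface at z = 0. Lengths are in m, angles in rad, forces in N, time in s.
With the tool pointing down it reaches from about 0.4 to 0.875 m from the base axis. Payload 19.3 kg.
Tool frame: the origin (TCP) lies midway between the tips of the shut fingers; the grasp point (between the pads) lies 19 mm behind it (bot.grip_point_offset is the distance from the TCP to the grasp point, in m); z points along the fingers, y is the direction in which the jaws open and shut (so a half turn about z gives the same grasp; the last joint's range is limited). The gripper opens to 85 mm and grips with 20 to 120 N. Pads are 22 mm wide; open, the fingers measure 114 mm over their backs; the gripper's body (76 mm by 85 mm) begins 54 mm behind the grasp point. The pads swing forward as they close: fully open they stand 13 mm farther back than shut.
Start: joints at [-1.232, 0.521, -0.036, 1.599, 0.021, 1.021, -0.113], TCP at [0.248, 0.573, 0.231] pointing down, gripper open.
Joint ranges: [-2.91, 2.91], [-0.3, 2.13], [-1.5, 1.42], [0.17, 2.43], [-1.26, 4.41], [0.16, 1.93], [-2.52, 2.52]. Speed limits (rad/s): [1.89, 1.89, 2.39, 2.39, 3.01, 3.01, 3.01].

INTERFACE

Orientations are given as [roll, pitch, yaw] about the fixed x, y, z axes, in that order (R = Rz(yaw) Ry(pitch) Rx(roll)).
In Python, from workcell import bot, viewer, workorder gives the robot as it stands.
- The arm moves only by the tool move_arm, never from a script. Its argument "plan" is a list of rows, each a list of 6 numbers: the shift along the tool's x, y, z scaled (see below), then the turn, a rotation vector about the tool's x, y, z scaled (see below). A call has 1 to 5 rows; each row shifts and turns the commanded pose from where the row before left it, along the tool's axes as they then stand; what a row does not reach is not made up. The controller multiplies each number of a shift by 0.025 m and each number of a turn by pi rad. A row lasts 1/10 s, in which the tool goes at most 50 mm and 8.59 degrees, less where a joint would pass 70% of its speed; a pose out of reach is approached as far as the arm can. A call with a number of a shift or a turn outside -1 to 1 is refused whole. A call with a gripper value outside its range is refused whole. "claw" is the closure, from -1 (fully open) to 1 (shut), so that 0 is half open, set as the call begins (left out, the last holds). The fingers move at their own pace and stop on an object; "force" is the grip in N (left out, the last holds). Time passes only in rows, so rows that do not move let the fingers close. It gives the time, the measured TCP pose, the force and the opening at its end, in the units of the state.
- bot.observe(): the state, without advancing time (a new reading comes with each control period).
- viewer.grab_frame(name): name is "scene" or "top"; returns the picture (480x640x3 uint8, red, green, blue); there is no depth.
- viewer.camera_info(name): a dict with "K" (3x3 intrinsics, pixels), "R" (3x3) and "t" (3): a world point X has camera coordinates R X + t. Camera axes: x right, y down, z forward; pixel columns grow to the right and rows downward; lengths in m; the calibration is good to about 2 mm. A picture is of the moment at which its call begins. camera_info takes no time and is no camera call.
- workorder.job_done(): hands the job in, once; it reports no verdict.
The state is a dict: "clock": time; "qpos": joint angles; "qd": joint speeds; "joint_efforts": joint torques, N m; "position": TCP position; "tool_rot": TCP orientation; "force": force on the tool from outside, world axes, zero at the start; "moment": the same for the moment, N m; "grip_width": finger opening in m.
Only numpy, scipy, OpenCV 4.12 (cv2) and the standard library are available. Lean on these libraries where they do the work, as an engineer would, in place of code of your own. Each camera call takes 0.05 s, during which the arm holds its last target.

## Working session

There is one attempt and no reset: what is moved stays moved. The work goes in short steps, Python scripts to look and compute and a tool call to move; the robot and the scene stay as the last step left them, time stands still between calls to the robot, and variables do not carry over. Pictures are saved under pics/ and viewed, and the job is handed in when it is done.

Besides the shell and the picture viewer there is one more tool, called after "Request:" as a command line: name --pt "numbers of a row" for each row, then --argument value for the rest. move_arm: Moves the arm, as the interface text tells. Shifts and turns lie within -1 to 1; 1 stands for 0.025 m of shift or pi rad of turn. Its arguments: {"type":"object","properties":{"plan":{"type":"array","items":{"type":"array","items":{"type":"number"}}},"claw":{"type":"number"},"force":{"type":"number"}},"required":["plan"]}

```bash
mkdir -p pics
python3 - <<'E'
from workcell import bot, viewer
import cv2
for n in ("scene","top"):
    cv2.imwrite(f"pics/{n}0.png",viewer.grab_frame(n)[:,:,::-1])
    c=viewer.camera_info(n); print(n,c["K"],c["R"],c["t"])
s=bot.observe(); print(s, bot.grip_point_offset)
E
```

```text
scene [[434.24517023   0.         318.7570172 ]
 [  0.         434.24517023 237.04396704]
 [  0.           0.           1.        ]] [[-0.54401876  0.83906821 -0.00285201]
 [ 0.63432571  0.40904208 -0.65598435]
 [-0.54924902 -0.3586769  -0.7547691 ]] [ 0.29859455 -0.30151102  1.32024785]
top [[560.14588771   0.         330.1210384 ]
 [  0.         560.14588771 234.53127067]
 [  0.           0.           1.        ]] [[ 0.01798678 -0.99958136 -0.02266228]
 [-0.98045222 -0.01319176 -0.19631462]
 [ 0.19593348  0.02575035 -0.98027904]] [0.00505752 0.52842361 1.10382601]
{'clock': 0.1, 'qpos': array([-1.23214562,  0.52196543, -0.03631024,  1.59990056,  0.0211911 ,
        1.02113434, -0.11283806]), 'qd': array([-2.35082599e-04, -2.07690100e-03, -8.40247160e-05, -1.50706402e-03,
        5.93562074e-05, -1.22827238e-04,  1.24304168e-03]), 'joint_efforts': array([ 4.43794881e-03, -9.28501225e+01,  1.98440149e+00, -3.70539057e+01,
        1.81848166e-02,  5.34618390e-03, -1.99997757e-06]), 'position': array([0.2483943 , 0.57320524, 0.23079468]), 'tool_rot': array([-3.14057220e+00,  7.25960372e-05,  2.73267247e+00]), 'force': array([-0.0391939 , -0.05467589, -0.38328146]), 'moment': array([-0.01308676, -0.00115385,  0.0135946 ]), 'grip_width': 0.0856704003667679} 0.0187
```

View pics/top0.png

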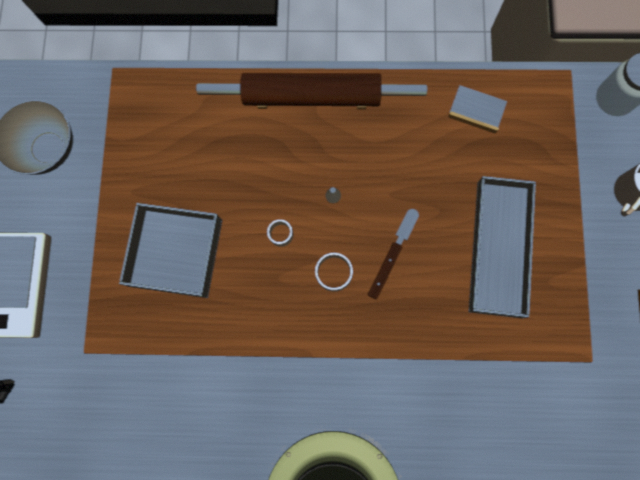

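View pics/scene0.png

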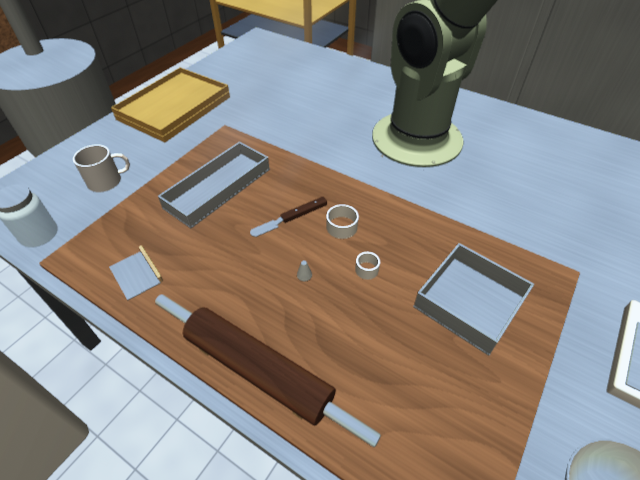

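The top view shows the small ring at about (279,232), the large ring at (334,271), and the knife from handle end (373,295) to tip (412,212). The tub is on the left around (170,250), the tray on the right around (503,247). There is also a piping nozzle at (333,194).

```bash
cat > h.py <<'E'
import numpy as np, cv2
from workcell import bot, viewer
def ray(n,uv,z):
    c=viewer.camera_info(n);K,R,t=map(np.array,(c["K"],c["R"],c["t"]))
    o=-R.T@t; d=R.T@np.linalg.inv(K)@np.array([*uv,1.]); return (o+d*(z-o[2])/d[2])
def proj(n,X):
    c=viewer.camera_info(n); p=c["K"]@(c["R"]@np.array(X)+c["t"]); return p[:2]/p[2]
E
python3 - <<'E'
from h import *
for n,wins in (("top",{"small":(255,210,305,255),"big":(305,245,365,300)}),("scene",{"small":(345,245,390,285),"big":(318,198,368,242)})):
    im=cv2.imread(f"pics/{n}0.png"); hsv=cv2.cvtColor(im,cv2.COLOR_BGR2HSV)
    for k,(a,b,c,d) in wins.items():
        m=((hsv[b:d,a:c,1]<70)&(hsv[b:d,a:c,2]>110)).astype(np.uint8)
        if n=="top": m=((hsv[b:d,a:c,1]<50)&(hsv[b:d,a:c,2]>170)).astype(np.uint8)
        cs,_=cv2.findContours(m,cv2.RETR_EXTERNAL,cv2.CHAIN_APPROX_NONE); cc=max(cs,key=cv2.contourArea)
        e=cv2.fitEllipse(cc); u=(e[0][0]+a,e[0][1]+b); bb=cv2.boundingRect(cc)
        h=.034 if k=="small" else .04
        print(n,k,np.round(u,1),np.round(e[1],1),bb,"top plane",ray(n,u,.02+h).round(4),"mid",ray(n,u,.02+h/2).round(4))
        if n=="top":
            P=np.array([ray(n,(p[0][0]+a,p[0][1]+b),.02+h)[:2] for p in cc]); print(cv2.minEnclosingCircle(P.astype(np.float32)))
im=cv2.imread("pics/top0.png"); hsv=cv2.cvtColor(im,cv2.COLOR_BGR2HSV)
big=cv2.resize(im[180:320,100:240],None,fx=5,fy=5,interpolation=cv2.INTER_CUBIC)
b2=cv2.resize(im[170:330,350:550],None,fx=4,fy=4,interpolation=cv2.INTER_CUBIC)
cv2.imwrite("pics/tub.png",big[:600]); cv2.imwrite("pics/tray.png",b2[:600])
E
```

```text
top small [279.3 231.3] [22.5 23.1] (13, 10, 24, 24) top plane [0.5334 0.1186 0.054 ] mid [0.5369 0.1206 0.037 ]
((0.5332872867584229, 0.118605837225914), 0.025249334052205086)
top big [333.6 270.7] [35.5 35.8] (11, 8, 37, 36) top plane [0.4521 0.0048 0.06  ] mid [0.4548 0.0052 0.04  ]
((0.45248866081237793, 0.004883608780801296), 0.037507377564907074)
scene small [367.7 264.2] [23.6 28.2] (11, 6, 25, 28) top plane [0.5443 0.1229 0.054 ] mid [0.5321 0.1178 0.037 ]
scene big [342.1 220.2] [31.5 35. ] (8, 6, 33, 35) top plane [0.4674 0.0124 0.06  ] mid [0.4508 0.0033 0.04  ]
```

View pics/tub.png

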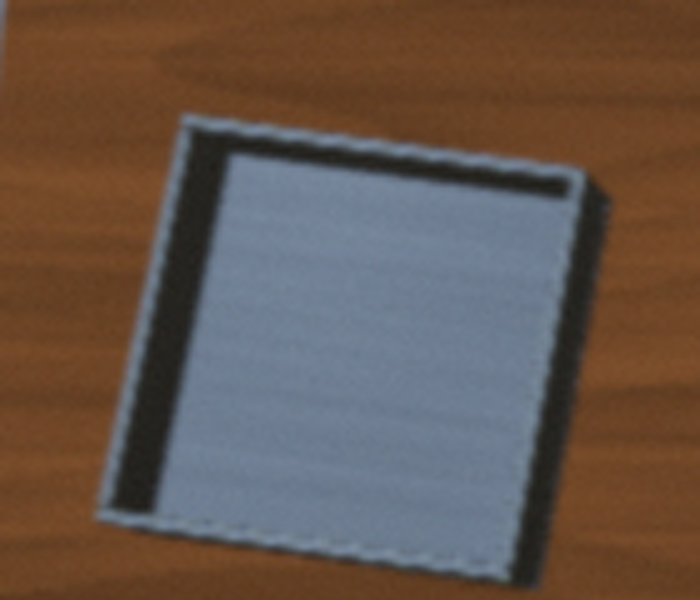

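View pics/tray.png

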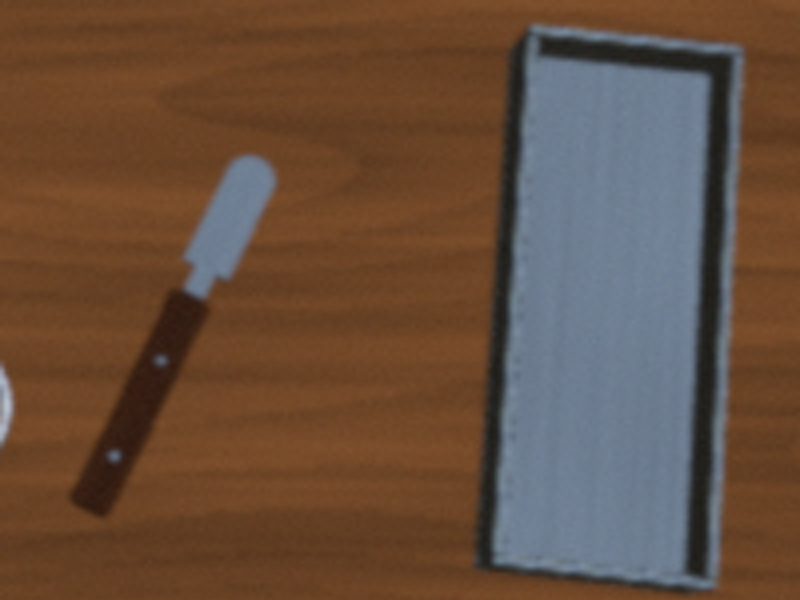

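Run:
```python
from h import *
T=np.array([(185,118),(583,172),(510,578),(100,518)])/5+[100,180]-.4
R=np.array([(530,28),(742,48),(716,586),(488,566)])/4+[350,170]-.4
for P,z in((T,.075),(R,.065)):
    W=np.array([ray("top",p,z)[:2] for p in P]); print(W.round(4),"c",W.mean(0).round(4),"sides",[np.linalg.norm(W[i]-W[(i+1)%4]).round(4) for i in range(4)],"ang",[np.degrees(np.arctan2(*(W[i]-W[(i+1)%4])[::-1])).round(1) for i in range(4)])
H=np.array([(177,290),(210,305),(104,517),(70,498)])/4+[350,170]-.4
W=np.array([ray("top",p,.038)[:2] for p in H]); tip=ray("top",np.array((258,157))/4+[350,170]-.4,.023)[:2]
e=W[2:].mean(0); f=W[:2].mean(0); print("handle",e,f,np.linalg.norm(e-f),"tip",tip,np.linalg.norm(tip-e))
d=(tip-e)/np.linalg.norm(tip-e); print("yaw",np.degrees(np.arctan2(d[1],d[0])),"handleyaw",np.degrees(np.arctan2(*(f-e)[::-1])),"origin",e+.105*d, tip-.105*d)
c=(e+tip)/2
print(proj("scene",[*(e+.0625*d),.038]),proj("scene",[*tip,.023]))
s=bot.observe();from scipy.spatial.transform import Rotation as Ro
print(Ro.from_euler('xyz',s["tool_rot"]).as_matrix().round(3))
```

```text
[[0.5843 0.4132]
 [0.5635 0.2469]
 [0.3972 0.2664]
 [0.4186 0.4333]] c [0.4909 0.34  ] sides [np.float64(0.1676), np.float64(0.1675), np.float64(0.1682), np.float64(0.167)] ang [np.float64(82.9), np.float64(-6.7), np.float64(-97.3), np.float64(173.1)]
[[ 0.6524 -0.2996]
 [ 0.6428 -0.4079]
 [ 0.3673 -0.3805]
 [ 0.3753 -0.2693]] c [ 0.5094 -0.3393] sides [np.float64(0.1087), np.float64(0.2768), np.float64(0.1115), np.float64(0.2787)] ang [np.float64(85.0), np.float64(-5.7), np.float64(-94.1), np.float64(173.8)]
handle [ 0.40333333 -0.07275371] [ 0.51305812 -0.12760179] 0.12266964741082569 tip [ 0.59234942 -0.16375498] 0.20978158749914744
yaw -25.708357595978114 handleyaw -26.55906995694194 origin [ 0.49793977 -0.11830172] [ 0.49774298 -0.11820697]
[304.47064867 206.45404237] [251.23988393 233.75913608]
[[-0.918  0.398 -0.   ]
 [ 0.398  0.918 -0.001]
 [-0.    -0.001 -1.   ]]
```

Request:
move_arm --pt "-0.98 -0.68 0 0 0 0" --pt "-0.98 -0.68 0 0 0 0" --pt "-0.98 -0.68 0 0 0 0" --pt "-0.98 -0.68 0 0 0 0" --pt "-0.98 -0.68 0 0 0 0" --claw -1 --force 30

```text
clock: 0.6
position: [0.3275, 0.4456, 0.2311]
tool_rot: [-3.141, -0.0, 2.733]
force: [1.5, 0.7, -0.6]
grip_width: 0.0851
```

Request:
move_arm --pt "-0.98 -0.68 0 0 0 0" --pt "-0.98 -0.68 0 0 0 0" --pt "-0.98 -0.68 0 0 0 0" --pt "-0.98 -0.68 0 0 0 0" --pt "-0.98 -0.68 0 0 0 0"

```text
clock: 1.1
position: [0.4061, 0.3189, 0.2312]
tool_rot: [-3.141, -0.0, 2.733]
force: [0.6, -0.7, 0.1]
grip_width: 0.0855
```

Request:
move_arm --pt "-0.98 -0.68 0.5 0 0 0" --pt "-0.98 -0.68 0.5 0 0 0" --pt "-0.98 -0.68 0.5 0 0 0" --pt "-0.98 -0.68 0.5 0 0 0" --pt "0 0 0.5 0 0 0"

```text
clock: 1.6
position: [0.4703, 0.2151, 0.1682]
tool_rot: [-3.14, 0.001, 2.728]
force: [0.4, 1.3, 0.2]
grip_width: 0.0851
```

Request:
move_arm --pt "-0.95 -0.64 0.5 0 0 0" --pt "-0.95 -0.64 0.5 0 0 0" --pt "-0.95 -0.64 0.5 0 0 0" --pt "-0.95 -0.64 0.5 0 0 0" --pt "0 0 0 0 0 0"

```text
clock: 2.1
position: [0.5308, 0.119, 0.1171]
tool_rot: [-3.139, -0.001, 2.729]
force: [0.0, 0.2, 0.2]
grip_width: 0.0854
```

Run:
```python
from h import *
im=np.hstack([viewer.grab_frame("top")[150:350,180:430,::-1],viewer.grab_frame("scene")[150:350,240:490,::-1]])
cv2.imwrite("pics/a.png",cv2.resize(im,(800,320))); print(bot.observe()["position"],bot.observe()["tool_rot"])
```

```text
[0.52993217 0.12237901 0.11830952] [-3.14109061e+00 -9.64296956e-04  2.73199312e+00]
```

View pics/a.png

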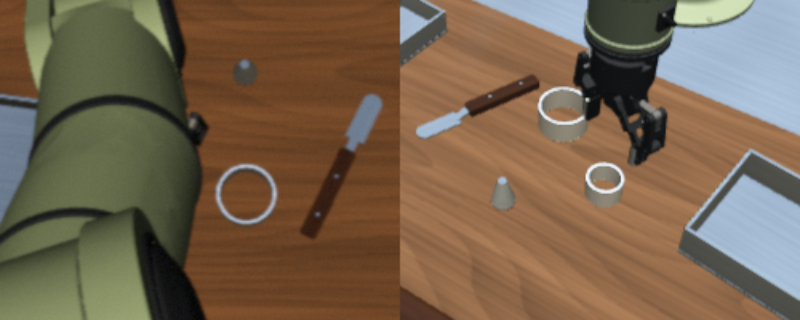

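The arm hovers over the small ring (scene crop, ring at about (605,185) below the open fingers), clear of the large ring. Next I correct by 4 mm and descend.

Request:
move_arm --pt "-0.17 -0.08 0.8 0 0 0" --pt "0 0 0.8 0 0 0" --pt "0 0 0.8 0 0 0" --pt "0 0 0.8 0 0 0" --pt "0 0 0.35 0 0 0"

```text
clock: 2.7
position: [0.5323, 0.1201, 0.0289]
tool_rot: [-3.141, -0.001, 2.735]
force: [-0.2, 0.5, 0.7]
grip_width: 0.0853
```

Request:
move_arm --pt "0 0 0.3 0 0 0" --pt "0 0 0 0 0 0" --pt "0 0 0 0 0 0"

```text
clock: 3.0
position: [0.5336, 0.119, 0.0232]
tool_rot: [3.141, 0.0, 2.733]
force: [-0.1, 0.2, 0.1]
grip_width: 0.0853
```

Run:
```python
from h import *
im=viewer.grab_frame("scene")[180:300,280:440,::-1]
cv2.imwrite("pics/b.png",cv2.resize(im,(800,600))); print(bot.observe()["position"],bot.observe()["force"])
```

```text
[0.53380658 0.1189651  0.02330254] [-0.41470113 -1.16371043  0.09273789]
```

View pics/b.png

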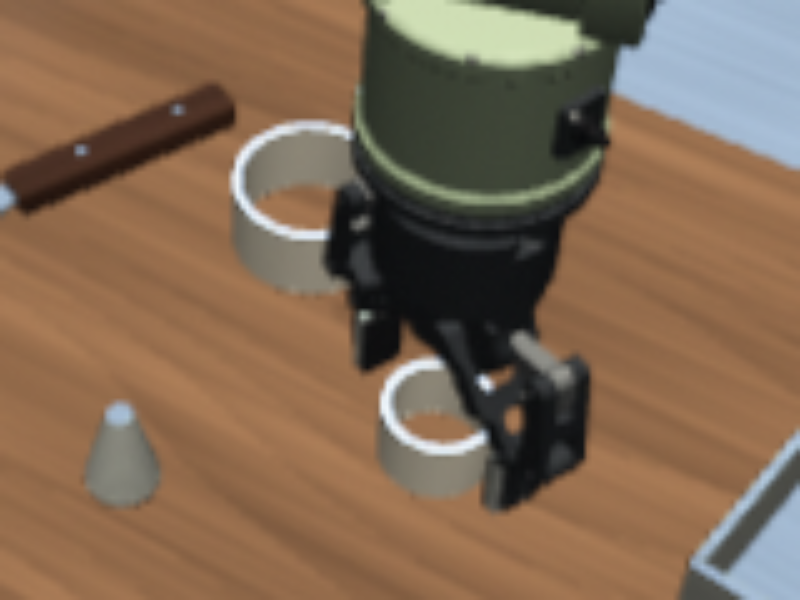

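The ring sits between the two fingers, so I close.

Request:
move_arm --pt "0 0 0 0 0 0" --pt "0 0 0 0 0 0" --pt "0 0 0 0 0 0" --pt "0 0 0 0 0 0" --pt "0 0 0 0 0 0" --claw 1 --force 30

```text
clock: 3.55
position: [0.5337, 0.1187, 0.0231]
tool_rot: [3.141, 0.001, 2.733]
force: [-1.2, -0.6, 10.0]
grip_width: 0.0508
```

Request:
move_arm --pt "0 0 0 0 0 0" --pt "0 0 0 0 0 0" --pt "0 0 -0.4 0 0 0" --pt "0 0 -0.8 0 0 0" --pt "0 0 -0.8 0 0 0"

```text
clock: 4.05
position: [0.5332, 0.1186, 0.0736]
tool_rot: [-3.141, -0.0, 2.733]
force: [0.0, -0.8, -0.9]
grip_width: 0.0508
```

Request:
move_arm --pt "0 0 -0.8 0 0 0" --pt "0 0 -0.8 0 0 0" --pt "0 0 -0.8 0 0 0" --pt "0 0 -0.8 0 0 0" --pt "0 0 0 0 0 0"

```text
clock: 4.55
position: [0.5346, 0.119, 0.1555]
tool_rot: [3.139, 0.003, 2.732]
force: [0.9, 0.3, -0.4]
grip_width: 0.0504
```

Run:
```python
from h import *
im=viewer.grab_frame("scene")[150:330,280:520,::-1]
cv2.imwrite("pics/c.png",cv2.resize(im,(800,600))); print(bot.observe()["position"],bot.observe()["force"],bot.observe()["grip_width"])
```

```text
[0.53397139 0.11884038 0.15407025] [-0.82310571  0.32375011 -1.36493381] 0.05058854025511452
```

View pics/c.png

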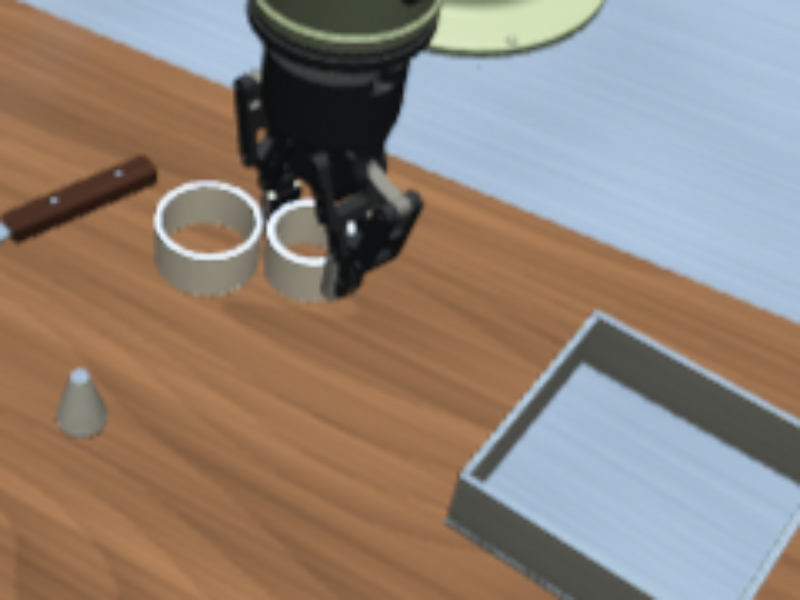

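The small ring is held (opening 50.6 mm) and lifted clear. Moving to the tub.

Request:
move_arm --pt "0.64 0.93 0 0 0 0" --pt "0.64 0.93 0 0 0 0" --pt "0.64 0.93 0 0 0 0" --pt "0.64 0.93 0 0 0 0" --pt "0.64 0.93 0 0 0 0"

```text
clock: 5.1
position: [0.5055, 0.2581, 0.152]
tool_rot: [-3.141, -0.001, 2.733]
force: [0.7, -0.3, -1.0]
grip_width: 0.0505
```

Request:
move_arm --pt "0.64 0.93 0 0 0 0" --pt "0.64 0.93 0 0 0 0" --pt "0.62 0.92 0 0 0 0" --pt "0 0 0 0 0 0" --pt "0 0 0 0 0 0"

```text
clock: 5.6
position: [0.4897, 0.3398, 0.1518]
tool_rot: [-3.14, -0.001, 2.734]
force: [-0.4, -0.5, -0.1]
grip_width: 0.0506
```

Request:
move_arm --pt "0 0 0.8 0 0 0" --pt "0 0 0.9 0 0 0" --pt "0 0 0.9 0 0 0" --pt "0 0 0.9 0 0 0" --pt "0 0 0.6 0 0 0"

```text
clock: 6.1
position: [0.4901, 0.3382, 0.0484]
tool_rot: [-3.14, -0.0, 2.731]
force: [0.2, 0.8, -0.1]
grip_width: 0.0509
```

Request:
move_arm --pt "0 0 0.3 0 0 0" --pt "0 0 0.2 0 0 0" --pt "0 0 0.1 0 0 0" --pt "0 0 0 0 0 0"

```text
clock: 6.5
position: [0.4905, 0.3399, 0.0354]
tool_rot: [3.141, 0.0, 2.733]
force: [-0.1, -0.3, 0.1]
grip_width: 0.0508
```

Run:
```python
from h import *
im=viewer.grab_frame("scene")[190:370,380:620,::-1]
cv2.imwrite("pics/d.png",cv2.resize(im,(800,600))); print(bot.observe()["position"],bot.observe()["force"],bot.observe()["grip_width"])
```

```text
[0.49054132 0.33997591 0.0355792 ] [-1.12759673  0.38210855  0.01110971] 0.051134655889699204
```

View pics/d.png

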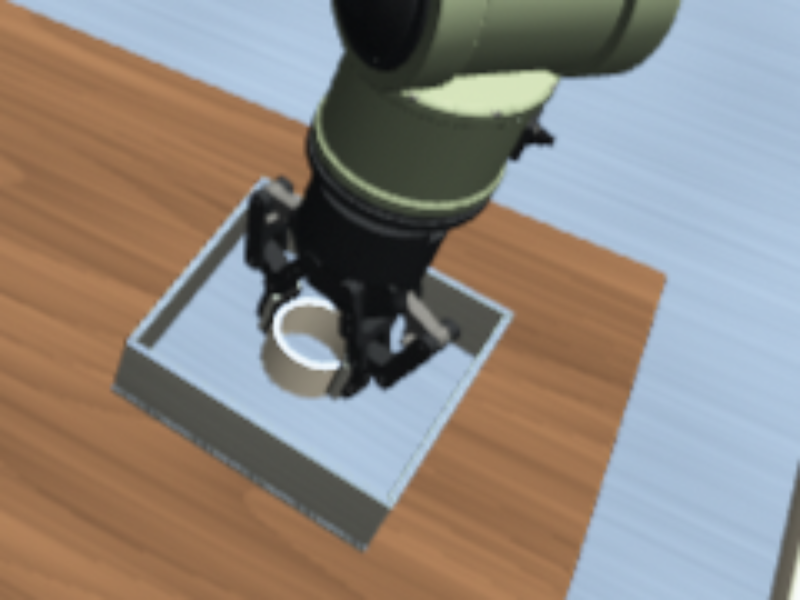

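The ring is inside the tub, just above its floor. I lower 1.5 mm, release and lift.

Request:
move_arm --pt "0 0 0.06 0 0 0" --pt "0 0 0 0 0 0" --pt "0 0 0 0 0 0"

```text
clock: 6.85
position: [0.4903, 0.3399, 0.0338]
tool_rot: [3.141, 0.0, 2.733]
force: [0.5, 0.1, -1.3]
grip_width: 0.0507
```

Request:
move_arm --pt "0 0 0 0 0 0" --pt "0 0 0 0 0 0" --pt "0 0 0 0 0 0" --pt "0 0 0 0 0 0" --pt "0 0 0 0 0 0" --claw -1

```text
clock: 7.35
position: [0.4903, 0.3399, 0.0335]
tool_rot: [-3.142, -0.0, 2.733]
force: [-0.8, 0.3, 0.6]
grip_width: 0.0854
```

Request:
move_arm --pt "0 0 -0.5 0 0 0" --pt "0 0 -0.9 0 0 0" --pt "0 0 -0.9 0 0 0" --pt "0 0 -0.9 0 0 0" --pt "0 0 -0.9 0 0 0"

```text
clock: 7.85
position: [0.4903, 0.3399, 0.138]
tool_rot: [3.141, 0.0, 2.733]
force: [0.0, 0.8, -0.3]
grip_width: 0.0852
```

Run:
```python
from h import *
im=viewer.grab_frame("scene")[190:370,380:620,::-1]
cv2.imwrite("pics/e.png",cv2.resize(im,(800,600))); print(bot.observe()["position"],bot.observe()["qpos"],bot.observe()["grip_width"])
```

```text
[0.49160026 0.34070118 0.14143578] [-0.7367498   0.58443359  0.04540755  1.76003093 -0.03503046  0.7930621
  0.48725597] 0.08525837653852496
```

View pics/e.png

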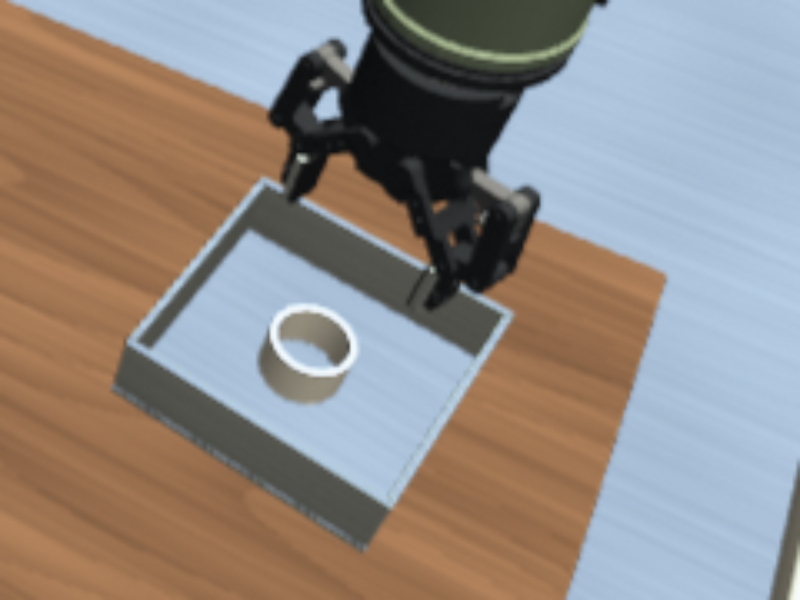

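The ring stands free in the tub, near its middle. Now to the knife.

Request:
move_arm --pt "-0.445 -0.98 0 0 0 0" --pt "-0.445 -0.98 0 0 0 0" --pt "-0.445 -0.98 0 0 0 0" --pt "-0.445 -0.98 0 0 0 0" --pt "-0.445 -0.98 0 0 0 0"

```text
clock: 8.4
position: [0.4926, 0.2043, 0.1368]
tool_rot: [3.141, 0.001, 2.733]
force: [0.7, 0.2, 0.3]
grip_width: 0.0853
```

Request:
move_arm --pt "-0.445 -0.98 0 0 0 0" --pt "-0.445 -0.98 0 0 0 0" --pt "-0.445 -0.98 0 0 0 0" --pt "-0.445 -0.98 0 0 0 0" --pt "-0.445 -0.98 0 0 0 0"

```text
clock: 8.9
position: [0.495, 0.0697, 0.1368]
tool_rot: [3.141, 0.001, 2.733]
force: [0.3, 0.1, -0.2]
grip_width: 0.0852
```

Request:
move_arm --pt "-0.445 -0.98 0 0 0 0" --pt "-0.445 -0.98 0 0 0 0" --pt "-0.445 -0.98 0 0 0 0" --pt "-0.445 -0.98 0 0 0 0" --pt "-0.445 -0.98 0 0 0 0"

```text
clock: 9.4
position: [0.4973, -0.0649, 0.1368]
tool_rot: [3.141, 0.001, 2.733]
force: [-0.6, -0.9, 0.2]
grip_width: 0.0856
```

Request:
move_arm --pt "-0.44 -0.98 0 0 0 0.014" --pt "-0.44 -1 0 0 0 0" --pt "0 0 0 0 0 0" --pt "0 0 0 0 0 0"

```text
clock: 9.8
position: [0.4966, -0.1181, 0.1366]
tool_rot: [3.141, 0.0, 2.688]
force: [0.7, 0.3, -0.3]
grip_width: 0.0856
```

Run:
```python
from h import *
im=np.hstack([viewer.grab_frame("top")[150:350,250:500,::-1],viewer.grab_frame("scene")[120:320,180:430,::-1]])
cv2.imwrite("pics/f.png",cv2.resize(im,(800,320))); print(bot.observe()["position"],bot.observe()["tool_rot"],bot.observe()["qpos"])
```

```text
[ 0.49676459 -0.11700416  0.13640636] [3.14111484e+00 2.29891150e-04 2.68970153e+00] [ 0.06512993  0.47661263  0.06631876  1.98918935 -0.04916068  0.67690573
  1.28130338]
```

View pics/f.png

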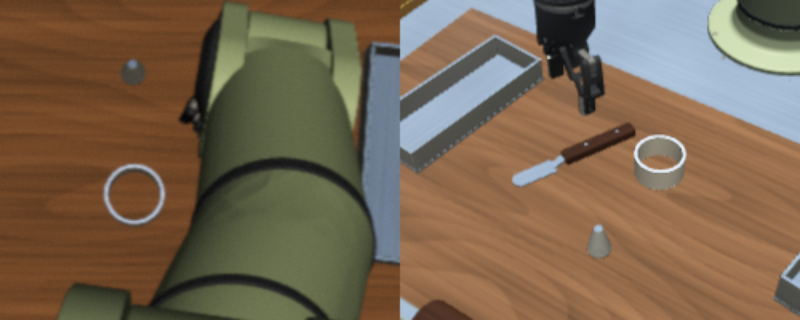

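The arm hovers over the knife handle, with the large ring and nozzle clear of the fingers. Descending.

Request:
move_arm --pt "0 0 0.9 0 0 0" --pt "0 0 0.9 0 0 0" --pt "0 0 0.9 0 0 0" --pt "0 0 0.8 0 0 0" --pt "0 0 0.5 0 0 0"

```text
clock: 10.4
position: [0.4963, -0.1167, 0.0349]
tool_rot: [-3.142, -0.001, 2.69]
force: [-0.8, 0.2, 0.5]
grip_width: 0.0855
```

Request:
move_arm --pt "0 0 0.4 0 0 0" --pt "0 0 0.15 0 0 0" --pt "0 0 0 0 0 0" --pt "0 0 0 0 0 0"

```text
clock: 10.8
position: [0.497, -0.1179, 0.0229]
tool_rot: [3.141, 0.001, 2.689]
force: [-1.3, -0.1, -0.2]
grip_width: 0.0858
```

Run:
```python
from h import *
im=viewer.grab_frame("scene")[140:260,230:390,::-1]
cv2.imwrite("pics/g.png",cv2.resize(im,(800,600))); print(bot.observe()["position"],bot.observe()["force"])
```

```text
[ 0.49696423 -0.1178906   0.02293099] [-0.42097611 -0.29183281 -0.77176954]
```

View pics/g.png

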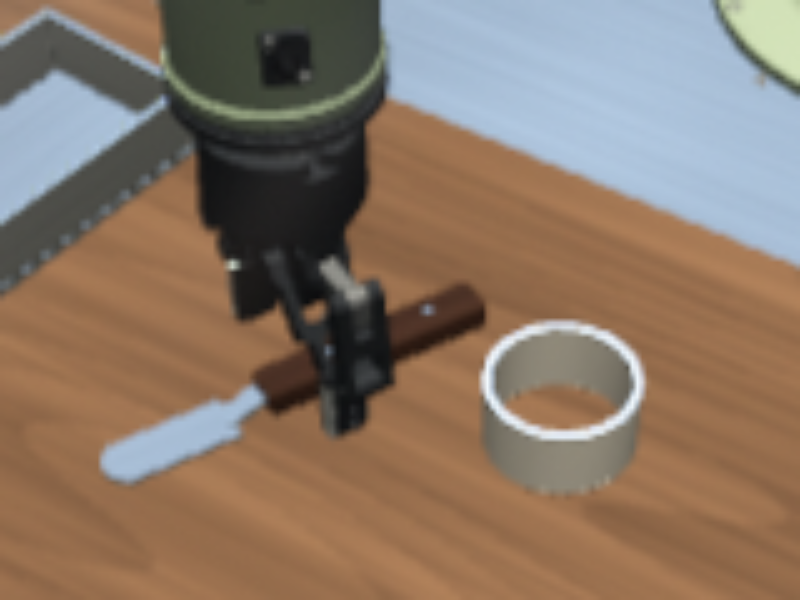

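The fingers straddle the handle near mid-length. Closing at 60 N.

Request:
move_arm --pt "0 0 0 0 0 0" --pt "0 0 0 0 0 0" --pt "0 0 0 0 0 0" --pt "0 0 0 0 0 0" --pt "0 0 0 0 0 0" --claw 1 --force 60

```text
clock: 11.35
position: [0.4967, -0.1179, 0.0225]
tool_rot: [3.142, 0.0, 2.689]
force: [0.0, -0.1, 2.4]
grip_width: 0.0203
```

Request:
move_arm --pt "0 0 0 0 0 0" --pt "0 0 0 0 0 0" --pt "0 0 0 0 0 0" --pt "0 0 -0.3 0 0 0" --pt "0 0 -0.6 0 0 0"

```text
clock: 11.85
position: [0.496, -0.1178, 0.0447]
tool_rot: [-3.141, -0.002, 2.689]
force: [0.0, 0.2, -0.3]
grip_width: 0.0202
```

Request:
move_arm --pt "0 0 -0.8 0 0 0" --pt "0 0 -0.8 0 0 0" --pt "0 0 -0.8 0 0 0" --pt "0 0 -0.8 0 0 0" --pt "0 0 0 0 0 0"

```text
clock: 12.35
position: [0.4977, -0.1181, 0.1273]
tool_rot: [3.14, 0.003, 2.689]
force: [0.9, -0.3, -1.5]
grip_width: 0.0207
```

Run:
```python
from h import *
im=viewer.grab_frame("scene")[110:260,200:400,::-1]
cv2.imwrite("pics/i.png",cv2.resize(im,(800,600))); print(bot.observe()["position"],bot.observe()["force"],bot.observe()["grip_width"])
```

```text
[ 0.49715251 -0.1179305   0.12603411] [-0.36379727 -0.03965323 -0.53788974] 0.020376209461696347
```

View pics/i.png

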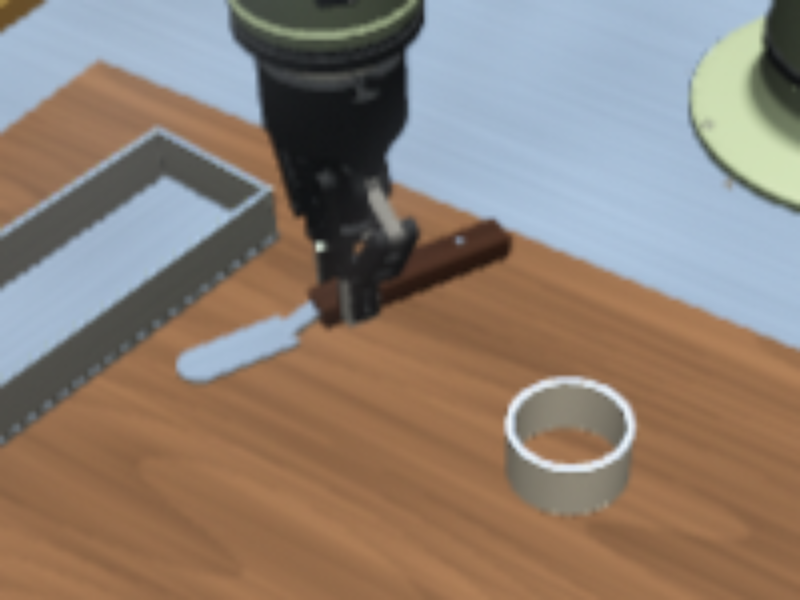

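The knife is held level, gripped at 20.4 mm. Moving over the tray, then turning 20° to line up with it.

Request:
move_arm --pt "-0.537 -0.967 0 0 0 0" --pt "-0.537 -0.967 0 0 0 0" --pt "-0.537 -0.967 0 0 0 0" --pt "-0.537 -0.967 0 0 0 0" --pt "-0.537 -0.967 0 0 0 0"

```text
clock: 12.9
position: [0.5036, -0.2568, 0.124]
tool_rot: [-3.142, -0.001, 2.689]
force: [0.1, 0.5, -0.8]
grip_width: 0.0207
```

Request:
move_arm --pt "-0.537 -0.967 0 0 0 0" --pt "-0.537 -0.967 0 0 0 0" --pt "-0.537 -0.967 0 0 0 0" --pt "0 0 0 0 0 -0.028" --pt "0 0 0 0 0 -0.028"

```text
clock: 13.4
position: [0.5078, -0.3393, 0.1236]
tool_rot: [3.141, -0.002, 2.867]
force: [-0.0, 1.0, -2.0]
grip_width: 0.0208
```

Request:
move_arm --pt "0 0 0 0 0 -0.028" --pt "0 0 0 0 0 -0.028" --pt "0 0 0 0 0 0" --pt "0 0 0 0 0 0"

```text
clock: 13.8
position: [0.5082, -0.3386, 0.1242]
tool_rot: [3.141, -0.001, 3.038]
force: [-0.2, 0.2, 0.3]
grip_width: 0.0205
```

Run:
```python
from h import *
a=viewer.grab_frame("top")[150:350,380:580,::-1];b=viewer.grab_frame("scene")[80:280,110:310,::-1]
cv2.imwrite("pics/j.png",cv2.resize(np.hstack([a,b]),(800,400))); s=bot.observe();print(s["position"],s["tool_rot"],s["qpos"],s["grip_width"])
```

```text
[ 0.50839274 -0.33865895  0.12446553] [ 3.14144496e+00 -4.97514781e-04  3.03848558e+00] [ 0.50873533  0.62576298 -0.02649957  1.72819022  0.02195279  0.7884433
  1.93945958] 0.020540401355252657
```

View pics/j.png

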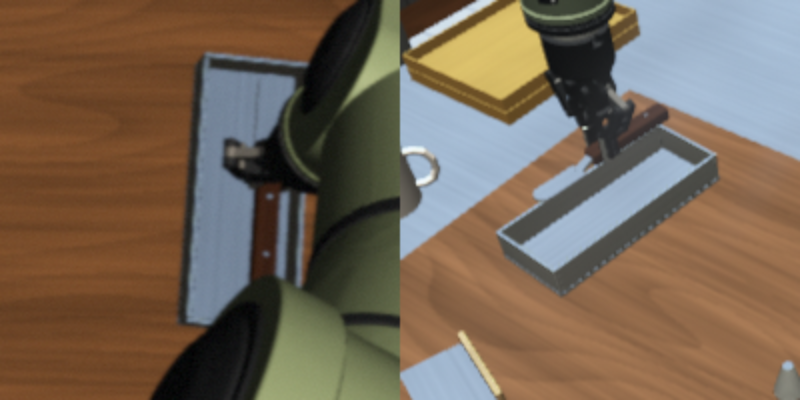

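The knife is parallel to the tray and above its middle. Descending.

Request:
move_arm --pt "0 0 0.7 0 0 0" --pt "0 0 0.8 0 0 0" --pt "0 0 0.8 0 0 0" --pt "0 0 0.7 0 0 0" --pt "0 0 0.4 0 0 0"

```text
clock: 14.4
position: [0.5081, -0.3384, 0.0384]
tool_rot: [3.141, -0.001, 3.04]
force: [0.3, 0.3, -0.5]
grip_width: 0.0206
```

Request:
move_arm --pt "0 0 0.2 0 0 0" --pt "0 0 0.16 0 0 0" --pt "0 0 0.06 0 0 0" --pt "0 0 0 0 0 0" --pt "0 0 0 0 0 0"

```text
clock: 14.9
position: [0.5088, -0.3389, 0.0298]
tool_rot: [-3.141, 0.001, 3.041]
force: [0.3, -0.7, -0.6]
grip_width: 0.0208
```

Run:
```python
from h import *
b=viewer.grab_frame("scene")[110:260,120:320,::-1]
cv2.imwrite("pics/k.png",cv2.resize(b,(800,600))); s=bot.observe();print(s["position"],s["force"],s["grip_width"])
```

```text
[ 0.50877606 -0.3388773   0.02979434] [-0.93670232 -0.66808074 -0.61791336] 0.020820493945972435
```

View pics/k.png

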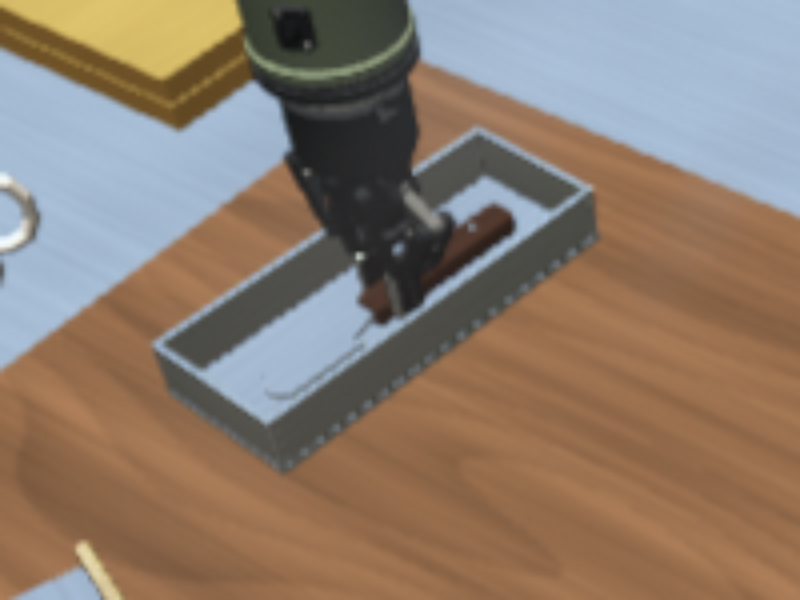

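The knife is in the tray, about 2 mm above the floor. I lower 1.5 mm, then open only part way (about 45 mm) so the finger backs clear the walls.

Request:
move_arm --pt "0 0 0.06 0 0 0" --pt "0 0 0 0 0 0" --pt "0 0 0 0 0 0"

```text
clock: 15.25
position: [0.5085, -0.3388, 0.0278]
tool_rot: [-3.142, -0.0, 3.041]
force: [-0.9, 0.2, -1.1]
grip_width: 0.0205
```

Request:
move_arm --pt "0 0 0 0 0 0" --pt "0 0 0 0 0 0" --pt "0 0 0 0 0 0" --pt "0 0 0 0 0 0" --pt "0 0 0 0 0 0" --claw 0

```text
clock: 15.75
position: [0.5086, -0.3387, 0.0278]
tool_rot: [-3.142, 0.0, 3.041]
force: [-0.6, 0.0, -1.1]
grip_width: 0.0427
```

Request:
move_arm --pt "0 0 -0.4 0 0 0" --pt "0 0 -0.8 0 0 0" --pt "0 0 -1 0 0 0" --pt "0 0 -1 0 0 0" --pt "0 0 -1 0 0 0"

```text
clock: 16.25
position: [0.5085, -0.3387, 0.1346]
tool_rot: [-3.141, 0.0, 3.041]
force: [-0.1, -0.0, -0.1]
grip_width: 0.0425
```

Request:
move_arm --pt "0 0 -1 0 0 0" --pt "0 0 -1 0 0 0" --pt "0 0 0 0 0 0" --pt "0 0 0 0 0 0"

```text
clock: 16.65
position: [0.5087, -0.3388, 0.1837]
tool_rot: [-3.141, 0.001, 3.041]
force: [0.3, -0.5, 0.4]
grip_width: 0.0425
```

Run:
```python
from h import *
b=viewer.grab_frame("scene")
cv2.imwrite("pics/l.png",cv2.resize(b[90:360,120:580,::-1],(800,470))); cv2.imwrite("pics/m.png",viewer.grab_frame("top")[:,:,::-1]); s=bot.observe();print(s["clock"],s["position"],s["force"],s["grip_width"])
```

```text
16.75 [ 0.5082242  -0.33853084  0.18242269] [-0.93633488  0.28351178 -0.79810789] 0.04252245258839418
```

View pics/l.png

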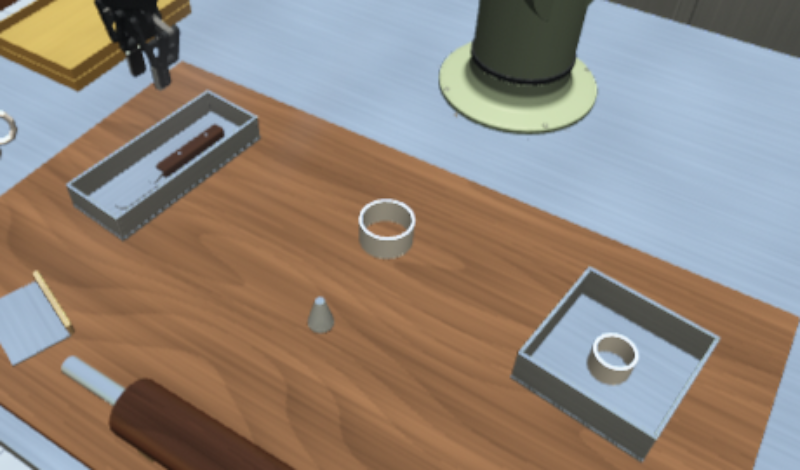

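View pics/m.png

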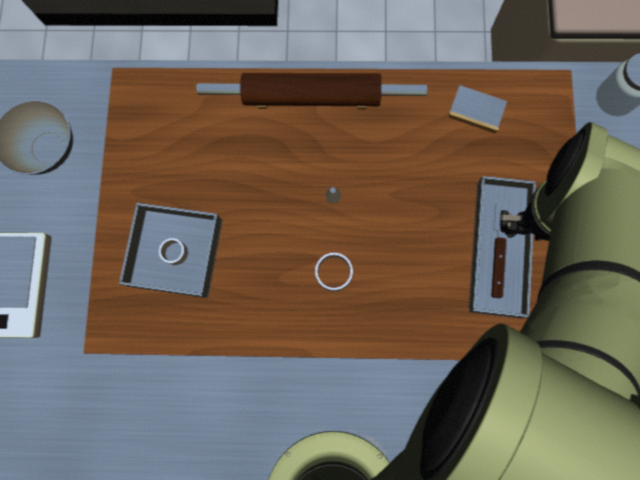

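The small ring is in the tub at (172,251) in the top view. The knife lies flat in the tray with its handle from about (497,297) to (499,238). The gripper is empty and well clear, so I hand in.

```bash
python3 -c "
from workcell import workorder
print(workorder.job_done())"
```

```text
the job is handed in; nothing more can be done
None
```

I put the small cutter in the square tub and the palette knife in the long tray, then handed the job in at about 16.8 s of the 58 s allowed.

- **Cutter:** it stands upright close to the tub's centre. I released it with its lower edge at about the tub's floor.
- **Palette knife:** I turned it 20° to line up with the tray. It lies on the tray floor near the middle.
- **Robot:** the gripper was empty and about 0.18 m up at hand-in. The largest force reading between moves was 10 N, as the fingers closed on the cutter.
- **Other things on the board:** the large ring and the piping nozzle were not touched.

No check failed. The two camera views of the small ring agreed to within about 2 mm. I judged that the knife is flat by eye from the last pictures and from the release height, and did not measure its angle.

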